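# Close the canisters from the piles of lids

### The job

The clean wooden lids have been left in two piles on the kitchen table. Take the piles apart and close each of the five open canisters with the lid of its own shape and size: plug down in the mouth, lying flat on the rim, and the cornered lids turned square with their canisters. Leave all five lids on.

Things in the scene. Friction and masses are not known exactly. Their poses are not given: they have to be found in the camera images.
- oblong_lid (a point): The oblong, 112 x 64 mm wooden canister lid: a plate of that outline 22 mm thick, with a black rubber plug 84 x 36 mm across and 8 mm high centred under it, 30 mm high in all, under 0.15 kg. The point is its centre, half-way up (15 mm above the plug's underside, 15 mm below the flat top); z up. Its x axis runs along the long side, y along the short side. It lies on the table at the bottom of the pile of three.
- square_lid (a point): The large square, 64 x 64 mm wooden canister lid: a plate of that outline 22 mm thick, with a black rubber plug 36 x 36 mm across and 8 mm high centred under it, 30 mm high in all, under 0.15 kg. The point is its centre, half-way up (15 mm above the plug's underside, 15 mm below the flat top); z up. Its x and y axes are parallel to its sides. It lies on the table at the bottom of the pile of two.
- round_lid (a point): The large round, diameter 58 mm wooden canister lid: a plate of that outline 22 mm thick, with a black rubber plug diameter 30 mm across and 8 mm high centred under it, 30 mm high in all, under 0.15 kg. The point is its centre, half-way up (15 mm above the plug's underside, 15 mm below the flat top); z up. It lies as the second layer of either pile, directly on the oblong or the large square lid.
- small_square_lid (a point): The small square, 46 x 46 mm wooden canister lid: a plate of that outline 22 mm thick, with a black rubber plug 22 x 22 mm across and 8 mm high centred under it, 30 mm high in all, under 0.15 kg. The point is its centre, half-way up (15 mm above the plug's underside, 15 mm below the flat top); z up. Its x and y axes are parallel to its sides. It lies as the second layer of either pile, directly on the oblong or the large square lid.
- small_round_lid (a point): The small round, diameter 38 mm wooden canister lid: a plate of that outline 22 mm thick, with a black rubber plug diameter 18 mm across and 8 mm high centred under it, 30 mm high in all, under 0.15 kg. The point is its centre, half-way up (15 mm above the plug's underside, 15 mm below the flat top); z up. It lies on top of the pile of three (on the lid that lies on the oblong one).
- oblong_mouth (a point): The open canister for the oblong lid: plain white ceramic, mouth 98 x 50 mm inside, 104 x 56 mm outside, 50 mm high, standing upright and fixed on the table. The point is the centre of its mouth, level with the rim; z up. Its x axis runs along the long side, y along the short side. With the lid seated, the plug is inside the mouth, the plate rests on the rim and the lid's centre is 7 mm above this point.
- square_mouth (a point): The open canister for the large square lid: plain white ceramic, mouth 50 x 50 mm inside, 56 x 56 mm outside, 60 mm high, standing upright and fixed on the table. The point is the centre of its mouth, level with the rim; z up. Its x and y axes are parallel to its sides. With the lid seated, the plug is inside the mouth, the plate rests on the rim and the lid's centre is 7 mm above this point.
- round_mouth (a point): The open canister for the large round lid: plain white ceramic, mouth diameter 44 mm inside, diameter 50 mm outside, 65 mm high, standing upright and fixed on the table. The point is the centre of its mouth, level with the rim; z up. With the lid seated, the plug is inside the mouth, the plate rests on the rim and the lid's centre is 7 mm above this point.
- small_square_mouth (a point): The open canister for the small square lid: plain white ceramic, mouth 34 x 34 mm inside, 40 x 40 mm outside, 55 mm high, standing upright and fixed on the table. The point is the centre of its mouth, level with the rim; z up. Its x and y axes are parallel to its sides. With the lid seated, the plug is inside the mouth, the plate rests on the rim and the lid's centre is 7 mm above this point.
- small_round_mouth (a point): The open canister for the small round lid: plain white ceramic, mouth diameter 28 mm inside, diameter 34 mm outside, 45 mm high, standing upright and fixed on the table. The point is the centre of its mouth, level with the rim; z up. With the lid seated, the plug is inside the mouth, the plate rests on the rim and the lid's centre is 7 mm above this point.

How it is judged:
At the end, for the whole second after the job is handed in: Each lid rests on its own canister: centre 4 to 10 mm above the mouth's centre (7 nominal), within 11.5 mm of it sideways (plug inside the mouth), tilted under 0.08 rad, still; oblong and square lids within 0.25 rad of parallel to their canisters' sides (half or quarter turns are fine) (horizontal distance between oblong_lid and oblong_mouth below 0.0115 m and z of oblong_lid in the frame of oblong_mouth between 0.004 and 0.01 m and angle between each of oblong_lid, square_lid, round_lid, small_square_lid, small_round_lid's own z axis and vertical below 0.08 rad and linear speed of each of lid_oblong, lid_square, lid_round, lid_small_square, lid_small_round below 0.02 m/s and angle between the x axis of oblong_lid and the x axis of oblong_mouth, either way round below 0.25 rad and horizontal distance between square_lid and square_mouth below 0.0115 m and z of square_lid in the frame of square_mouth between 0.004 and 0.01 m and (angle between the x axis of square_lid and the x axis of square_mouth, either way round below 0.25 rad or angle between the x axis of square_lid and the y axis of square_mouth, either way round below 0.25 rad) and horizontal distance between round_lid and round_mouth below 0.0115 m and z of round_lid in the frame of round_mouth between 0.004 and 0.01 m and horizontal distance between small_square_lid and small_square_mouth below 0.0115 m and z of small_square_lid in the frame of small_square_mouth between 0.004 and 0.01 m and (angle between the x axis of small_square_lid and the x axis of small_square_mouth, either way round below 0.25 rad or angle between the x axis of small_square_lid and the y axis of small_square_mouth, either way round below 0.25 rad) and horizontal distance between small_round_lid and small_round_mouth below 0.0115 m and z of small_round_lid in the frame of small_round_mouth between 0.004 and 0.01 m); the robot touches nothing.
It also fails if it takes over 130 s, if anything falls off the work surface, if the arm or the gripper's body presses on something with over 40 N, if the wrist force passes 120 N, or if a joint passes its speed limit or range.

### The arm

A 6-joint arm with a two-finger parallel gripper is mounted at the origin on the work surface. World frame = base frame: x ahead of the robot, y to its left, z up, the work surface at z = 0. Lengths are in m, angles in rad, forces in N, time in s.
With the tool pointing down it reaches from about 0.4 to 0.825 m from the base axis. Payload 7 kg.
Tool frame: the origin (TCP) lies midway between the tips of the shut fingers; the grasp point (between the pads) lies 19 mm behind it (tcp_to_grasp is the distance from the TCP to the grasp point, in m); z points along the fingers, y is the line along which they close (so a half turn about z gives the same grasp; the last joint's range is limited). The gripper opens to 88 mm and grips with 3 to 60 N. Pads are 19 mm wide; open, the fingers measure 130 mm over their backs; the gripper's body (78 mm by 193 mm) begins 47 mm behind the grasp point.
Start: joints at [1.439, 0.359, 0.012, 0, -1.224, -0.288], TCP at [0.275, 0.616, 0.227] pointing down, gripper open.
Joint ranges: [-3.07, 3.07], [-1.43, 2.12], [-1.02, 1.25], [-3.03, 1.67], [-3.05, -0], [-3.03, 3.03]. Speed limits (rad/s): [2.39, 2.39, 3.01, 3.14, 3.14, 3.14].

### API

Orientations are given as a rotation vector (axis times angle).
In Python, from rig import observe, get_image, job_done, tcp_to_grasp gives the robot as it stands.
- The arm moves only by the shell command python3 -m jog 'ROWS' [OPENING] [FORCE]. ROWS is JSON, a list of rows, each a list of 6 numbers: the shift along the tool's x, y, z in m, then the turn, a rotation vector about the tool's x, y, z in degrees. A call has 1 to 5 rows; each row is the pose to reach, as a shift and turn from the pose commanded when the call began, along the tool's axes at that moment; what a row does not reach only later rows make up. A row lasts 1/12 s, in which the tool goes at most 41.7 mm and 7.16 degrees, less where a joint would pass 70% of its speed; a pose out of reach is approached as far as the arm can. A call with a gripper value outside its range is refused whole. OPENING is the closure in counts, from 0 (fully open) to 255 (shut), set as the call begins (- or left out, the last holds). The fingers move at their own pace and stop on an object; FORCE is the grip in N (left out, the last holds). Time passes only in rows, so rows that repeat a pose let the fingers close. It gives the time, the measured TCP pose, the force, the opening and the grip force at its end, in the units of the state.
- observe(): the state, without advancing time (a new reading comes with each control period).
- get_image(name): name is "scene" or "top" or "wrist"; returns a dict with "pixels" (420x560x3 uint8, red, green, blue), "intrinsics" (3x3 intrinsics, pixels), "eye" and "orientation" of the camera in the world. Camera axes: x right, y down, z forward; pixel columns grow to the right and rows downward; lengths in m; the calibration is good to about 2 mm. A picture is of the moment at which its call begins. There is no depth.
- job_done(): hands the job in; it is judged then, once.
The state is a dict: "time_s": time; "joint_positions": joint angles; "qd": joint speeds; "effort": joint torques, N m; "tcp_pos": TCP position; "orientation": TCP orientation; "force": force on the tool from outside, world axes, zero at the start; "ft_torque": the same for the moment, N m; "gripper_width": finger opening in m; "gripper_force": force on a finger pad.
Only numpy, scipy, OpenCV 4.12 (cv2) and the standard library are available. Lean on these libraries where they do the work, as an engineer would, in place of code of your own. Each camera call takes 0.05 s, during which the arm holds its last target. There are 200 camera calls.

## Working session

There is one attempt and no reset: what is moved stays moved. The work goes in short steps, Python scripts to look and compute and a shell command to move; the robot and the scene stay as the last step left them, time stands still between calls to the robot, and variables do not carry over. Pictures are saved under pics/ and viewed, at most 17 in all, crops included, and the job is handed in when it is done.

```bash
mkdir -p pics; ls; cat > h.py <<'E'
import numpy as np, cv2
from scipy.spatial.transform import Rotation as R
from rig import observe, get_image, job_done, tcp_to_grasp
def save(name,fn,crop=None,scale=1):
    im=get_image(name); p=im["pixels"]
    if crop: x0,y0,x1,y1=crop; p=p[y0:y1,x0:x1]
    p=cv2.resize(np.ascontiguousarray(p),None,fx=scale,fy=scale,interpolation=cv2.INTER_CUBIC)
    cv2.imwrite("pics/"+fn,p[:,:,::-1]); np.savez("pics/"+fn+".npz",K=im["intrinsics"],eye=im["eye"],o=im["orientation"])
    return im
def px(fn,u,v,z):
    d=np.load("pics/"+fn+".npz"); o=d["o"]; M=o if o.shape==(3,3) else R.from_rotvec(o).as_matrix()
    r=M@np.linalg.inv(d["K"])@[u,v,1]; e=d["eye"]; return e+r*(z-e[2])/r[2]
E
python3 - <<'E'
from h import *
im=save("top","t1.png",None,1.42); print(im["eye"],im["orientation"],im["intrinsics"]); 
im=save("scene","s1.png",None,1.42); print(im["eye"]);print(observe(),tcp_to_grasp)
E
```

```text
pics
[ 0.4894383  -0.0116549   0.98529359] [-2.18002547  2.17711648 -0.08881445] [[412.26760605   0.         276.9308725 ]
 [  0.         412.26760605 211.03328542]
 [  0.           0.           1.        ]]
[0.90168738 0.47861082 0.94595754]
{'time_s': 0.1, 'joint_positions': array([ 1.43911958e+00,  3.59362767e-01,  1.11647624e-02, -2.92771397e-04,
       -1.22415120e+00, -2.88066923e-01]), 'qd': array([-0.00036175, -0.00179224,  0.00192245,  0.00172275, -0.00169415,
       -0.00031445]), 'effort': array([-3.21370593e-03, -5.84165490e+01,  2.93751132e+01,  7.01560736e+00,
        1.01859873e-02, -5.71450028e-05]), 'tcp_pos': array([0.27495142, 0.61597432, 0.22569474]), 'orientation': array([ 3.07109083e+00, -6.54328348e-01, -2.40422903e-04]), 'force': array([ 0.47205919,  0.58453387, -0.46139141]), 'ft_torque': array([-0.01645004,  0.00812423, -0.02198351]), 'gripper_force': 0.0, 'gripper_width': 0.08767894608439825} 0.0188
```

View pics/t1.png

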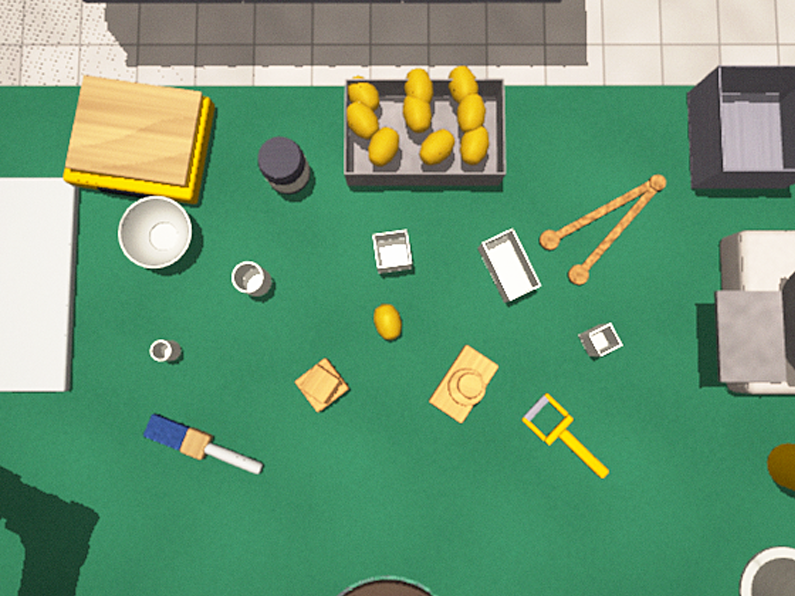

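View pics/s1.png

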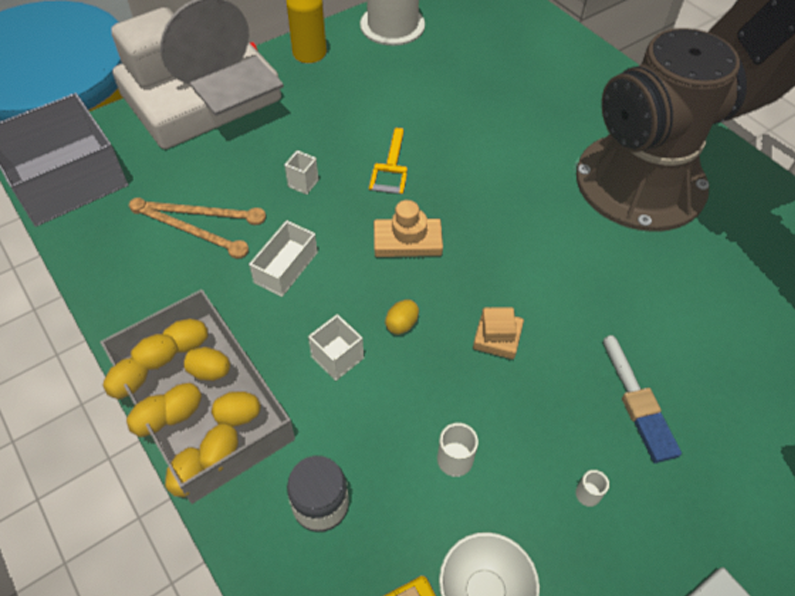

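The top view (enlarged 1.42×) shows the pile of three at about (465,383) and the pile of two (small square on large square) at (322,385). The mouths are square (392,252), oblong (510,265), round (250,278), small round (163,351) and small square (602,340). There's a lemon at (388,322), which I need to keep clear of.

```bash
python3 - <<'E'
from h import *
save("top","ca.png",(100,175,260,300),4.8)
save("top","cb.png",(255,155,445,300),4.1)
E
```

```text
(no output)
```

View pics/ca.png

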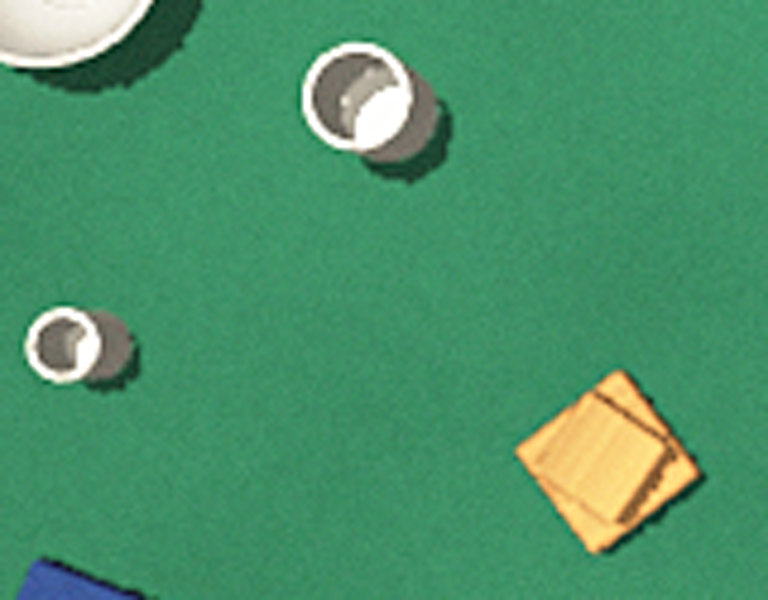

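View pics/cb.png

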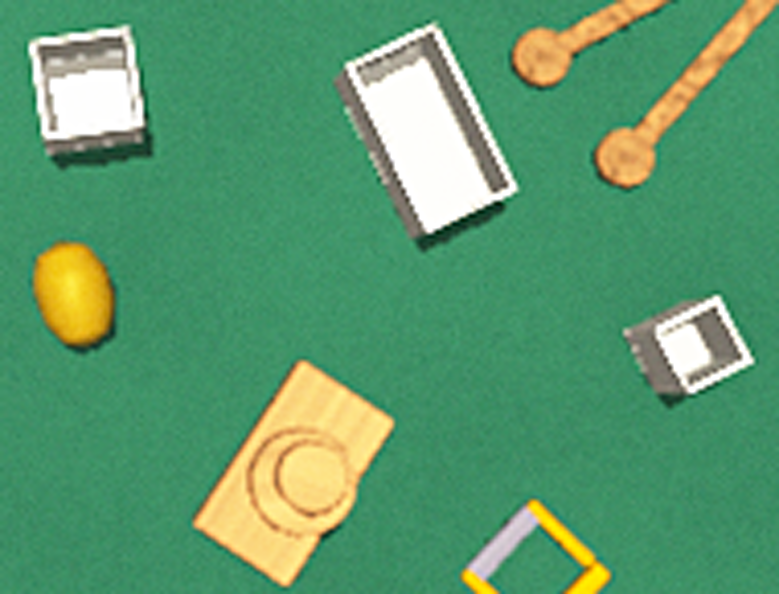

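The close-ups give sub-2 mm readings of all the rims and lid tops, so I'll turn these into world poses.

```bash
cat > poses.py <<'E'
from h import *
A=lambda x,y:(100+(x+.5)/4.8-.5,175+(y+.5)/4.8-.5)
B=lambda x,y:(255+(x+.5)/4.1-.5,155+(y+.5)/4.1-.5)
def P(f,x,y,z): return px("ca.png",*f(x,y),z)
def yaw(f,x,y,z,dx,dy):
    d=P(f,x+dx,y+dy,z)-P(f,x-dx,y-dy,z); return np.degrees(np.arctan2(d[1],d[0]))
# name: (f, u,v, z of point seen, image dir of the grip axis (tool y))
T={"lr":(B,313,478,.09,None),"LR":(B,301,482,.06,None),"OB":(B,295,473,.03,(93,63)),
"ls":(A,605.5,455,.06,(69,55)),"SQ":(A,609.5,463,.03,(81,107)),
"mlr":(A,63,345,.045,None),"mLR":(A,358,97,.065,None),"mOB":(B,432,126.5,.05,(88,-43)),
"mls":(B,704,343,.055,(65,-31)),"mSQ":(B,88,88,.06,(100,-14))}
def pose(n):
    f,u,v,z,d=T[n]; return P(f,u,v,z), None if d is None else yaw(f,u,v,z,*d)
def go(xyz,yawdeg=None,quarter=False):
    "tool-axes shift & turn to put TCP at xyz, tool y along yawdeg (mod 180/90), pointing down"
    s=observe(); Rt=R.from_rotvec(s["orientation"]); y=Rt.as_matrix()[:,1]; c=np.degrees(np.arctan2(y[1],y[0]))
    if yawdeg is None: dy=0
    else: m=90 if quarter else 180; dy=(yawdeg-c+m/2)%m-m/2
    h=np.radians(c+dy); Y=np.array([np.cos(h),np.sin(h),0]); Z=np.array([0,0,-1.]); X=np.cross(Y,Z)
    rel=Rt.inv()*R.from_matrix(np.c_[X,Y,Z])
    print("t",s["time_s"],"tcp",s["tcp_pos"].round(4),"yaw",round(c,1),"q6",round(s["joint_positions"][5],2),"force",s["force"].round(1),"w",round(s["gripper_width"],4))
    print(" shift mm",(1e3*Rt.inv().apply(np.array(xyz)-s["tcp_pos"])).round(1)," turn",np.degrees(rel.as_rotvec()).round(1))
if __name__=="__main__":
    for n in T: p,a=pose(n); print(n,p.round(4),np.hypot(*p[:2]).round(3),a)
    p=pose("lr")[0]; go([p[0],p[1],.18])
E
python3 poses.py
```

```text
lr [ 0.4338 -0.127   0.09  ] 0.452 None
LR [ 0.4298 -0.1243  0.06  ] 0.447 None
OB [ 0.4329 -0.1247  0.03  ] 0.45 -123.99213750974717
ls [0.4356 0.1033 0.06  ] 0.448 -128.0177877319923
SQ [0.4301 0.1051 0.03  ] 0.443 -142.18902805097235
mlr [0.486  0.3627 0.045 ] 0.606 None
mLR [0.602  0.2205 0.065 ] 0.641 None
mOB [ 0.6259 -0.2004  0.05  ] 0.657 -63.872213120556275
mls [ 0.5055 -0.3468  0.055 ] 0.613 -64.77334150925049
mSQ [ 0.6457 -0.0084  0.06  ] 0.646 -81.87919876087172
t 0.2 tcp [0.275  0.6161 0.226 ] yaw -114.1 q6 -0.29 force [-0.2 -0.   0.3] w 0.0875
 shift mm [447.9 613.8  46.7]  turn [ 0.1 -0.   0. ]
```

```bash
python3 -m jog '[[0.030,0.028,0,0,0,0],[0.060,0.056,0,0,0,0],[0.090,0.084,0,0,0,0],[0.120,0.112,0,0,0,0],[0.150,0.140,0,0,0,0]]' 0 20
python3 -m jog '[[0.030,0.028,0,0,0,0],[0.060,0.056,0,0,0,0],[0.090,0.084,0,0,0,0],[0.120,0.112,0,0,0,0],[0.150,0.140,0,0,0,0]]'
python3 -m jog '[[0.029,0.029,0,0,0,0],[0.044,0.067,0,0,0,0],[0.059,0.105,0,0,0,0],[0.074,0.143,0,0,0,0],[0.089,0.181,0,0,0,0]]'
python3 -m jog '[[0.015,0.038,0.015,0,0,0],[0.030,0.076,0.030,0,0,0],[0.045,0.114,0.045,0,0,0],[0.060,0.152,0.045,0,0,0],[0.060,0.152,0.045,0,0,0]]'
python3 - <<'E'
from poses import *
p=pose("lr")[0]; go([p[0],p[1],.064])
save("wrist","w1.png")
E
```

```text
time_s: 0.62
tcp_pos: [0.3553, 0.4255, 0.2264]
orientation: [3.073, -0.654, -0.0]
force: [1.7, -0.2, 0.1]
gripper_width: 0.0873
gripper_force: 0.0
time_s: 1.03
tcp_pos: [0.4351, 0.2365, 0.2268]
orientation: [-3.072, 0.654, -0.0]
force: [0.2, 1.2, -0.1]
gripper_width: 0.0873
gripper_force: 0.0
time_s: 1.45
tcp_pos: [0.4418, 0.0349, 0.2267]
orientation: [-3.072, 0.654, -0.0]
force: [1.4, -0.6, 0.5]
gripper_width: 0.0874
gripper_force: 0.0
time_s: 1.87
tcp_pos: [0.4333, -0.1312, 0.1804]
orientation: [3.07, -0.661, -0.004]
force: [0.8, 0.3, 0.6]
gripper_width: 0.0876
gripper_force: 0.0
t 1.8667 tcp [ 0.4333 -0.1312  0.1804] yaw -114.3 q6 1.0 force [0.8 0.3 0.6] w 0.0876
 shift mm [ -1.   -4.3 116.4]  turn [ 0.1  0.1 -0. ]
```

View pics/w1.png

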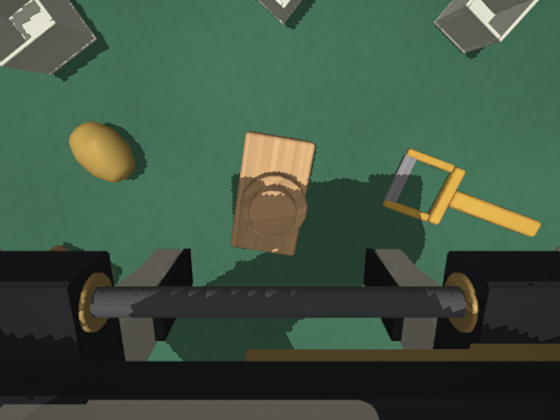

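The wrist view shows the small round top at about (272,209), on the round lid at (272,203). The fingers are well clear on both sides. I'll cross-check this against the top-camera estimate.

```bash
python3 - <<'E'
from poses import *
print(px("w1.png",272,209,.09),px("w1.png",272,203,.06))
for c in [(247,133),(315,144),(294,255),(232,246)]: print(px("w1.png",*c,.03))
p=pose("lr")[0]; go([p[0],p[1],.064])
E
```

```text
[ 0.43797046 -0.12967659  0.09      ] [ 0.43499898 -0.12784422  0.06      ]
[ 0.49514312 -0.13062161  0.03      ]
[ 0.46150418 -0.18170601  0.03      ]
[ 0.37076484 -0.12169211  0.03      ]
[ 0.40438282 -0.07054491  0.03      ]
t 1.9167 tcp [ 0.434  -0.1299  0.1808] yaw -114.3 q6 1.0 force [ 0.9 -0.7 -0.4] w 0.0878
 shift mm [ -1.2  -2.7 116.8]  turn [ 0.1  0.1 -0. ]
```

```bash
python3 -m jog '[[0.001,-0.0025,0.035,0,0,0],[0.001,-0.0025,0.070,0,0,0],[0.001,-0.0025,0.095,0,0,0],[0.001,-0.0025,0.110,0,0,0],[0.001,-0.0025,0.1165,0,0,0]]' >/dev/null
python3 -m jog '[[0,0,0,0,0,0],[0,0,0,0,0,0],[0,0,0,0,0,0],[0,0,0,0,0,0],[0,0,0,0,0,0]]' 255 20
python3 -m jog '[[0,0,0,0,0,0],[0,0,0,0,0,0],[0,0,0,0,0,0],[0,0,0,0,0,0],[0,0,0,0,0,0]]'
python3 -m jog '[[0,0,-0.005,0,0,0],[0,0,-0.015,0,0,0],[0,0,-0.040,0,0,0],[0,0,-0.075,0,0,0],[0,0,-0.11,0,0,0]]'
python3 - <<'E'
from poses import *
p=pose("mlr")[0]; go([p[0],p[1],.15])
E
```

```text
time_s: 2.75
tcp_pos: [0.438, -0.1244, 0.0661]
orientation: [-3.072, 0.654, -0.003]
force: [0.2, 0.3, -0.2]
gripper_width: 0.0598
gripper_force: 0.0
time_s: 3.17
tcp_pos: [0.4374, -0.1246, 0.0653]
orientation: [3.073, -0.655, 0.0]
force: [-0.9, 0.1, 3.2]
gripper_width: 0.037
gripper_force: 20.0
time_s: 3.58
tcp_pos: [0.4362, -0.1247, 0.176]
orientation: [3.072, -0.655, -0.004]
force: [1.4, -0.2, 0.2]
gripper_width: 0.0374
gripper_force: 20.0
t 3.5833 tcp [ 0.4362 -0.1247  0.176 ] yaw -114.1 q6 0.99 force [ 1.4 -0.2  0.2] w 0.0374
 shift mm [-153.2 -465.4   25.8]  turn [ 0.1  0.1 -0. ]
```

```bash
python3 -m jog '[[-0.0128,-0.0388,0,0,0,0],[-0.0256,-0.0776,0,0,0,0],[-0.0384,-0.1164,0,0,0,0],[-0.0512,-0.1552,0,0,0,0],[-0.064,-0.194,0,0,0,0]]' >/dev/null
python3 -m jog '[[-0.0128,-0.0388,0,0,0,0],[-0.0256,-0.0776,0,0,0,0],[-0.0384,-0.1164,0,0,0,0],[-0.0512,-0.1552,0,0,0,0],[-0.064,-0.194,0,0,0,0]]' >/dev/null
python3 -m jog '[[-0.0128,-0.0388,0,0,0,0],[-0.0252,-0.0774,0.026,0,0,0],[-0.0252,-0.0774,0.026,0,0,0],[-0.0252,-0.0774,0.026,0,0,0],[-0.0252,-0.0774,0.026,0,0,0]]' >/dev/null
python3 - <<'E'
from poses import *
save("wrist","w2.png")
p=pose("mlr")[0]; go([p[0],p[1],.042])
E
```

```text
t 4.8833 tcp [0.4868 0.3621 0.1493] yaw -114.1 q6 0.19 force [ 0.1 -0.  -0.4] w 0.0374
 shift mm [ -1.   -0.4 107.3]  turn [ 0.  0. -0.]
```

View pics/w2.png

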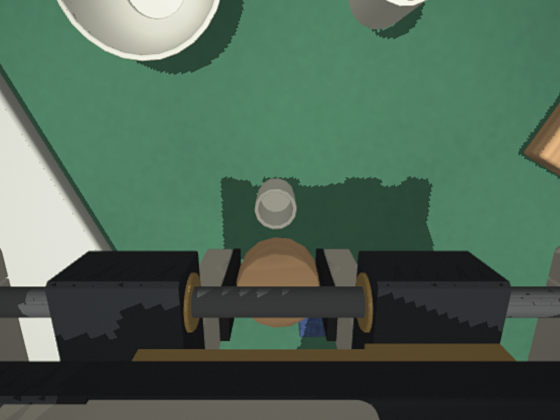

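Wrist view: the held small round lid is centred at about (278,283), and the mouth rim is at about (276,208), with its lower edge at 228.

```bash
python3 - <<'E'
from poses import *
print(px("w2.png",276,207,.045),px("w2.png",278,283,.1735))
E
```

```text
[0.48814597 0.36201463 0.045     ] [0.48972233 0.35998282 0.1735    ]
```

```bash
python3 -m jog '[[-0.0015,0,0.030,0,0,0],[-0.0015,0,0.065,0,0,0],[-0.0015,0,0.085,0,0,0],[-0.0015,0,0.098,0,0,0],[-0.0015,0,0.1055,0,0,0]]' >/dev/null
python3 -m jog '[[0,0,0,0,0,0],[0,0,0,0,0,0],[0,0,0,0,0,0]]'
python3 -m jog '[[0,0,0,0,0,0],[0,0,0,0,0,0],[0,0,0,0,0,0],[0,0,0,0,0,0],[0,0,0,0,0,0]]' 0
python3 -m jog '[[0,0,0,0,0,0],[0,0,-0.01,0,0,0],[0,0,-0.035,0,0,0],[0,0,-0.07,0,0,0],[0,0,-0.11,0,0,0]]'
python3 - <<'E'
from poses import *
save("wrist","w3.png")
p=pose("LR")[0]; go([p[0]+.001,p[1],.15])
E
```

```text
time_s: 5.55
tcp_pos: [0.4861, 0.3634, 0.045]
orientation: [-3.071, 0.655, -0.001]
force: [0.8, -0.1, -0.3]
gripper_width: 0.0372
gripper_force: 20.0
time_s: 5.97
tcp_pos: [0.4856, 0.3635, 0.0437]
orientation: [-3.073, 0.654, -0.0]
force: [-0.7, -0.1, -0.6]
gripper_width: 0.0653
gripper_force: 0.0
time_s: 6.38
tcp_pos: [0.4848, 0.3625, 0.1539]
orientation: [3.069, -0.654, -0.002]
force: [0.7, 1.0, -0.0]
gripper_width: 0.0873
gripper_force: 0.0
t 6.4333 tcp [0.4886 0.3658 0.1641] yaw -113.9 q6 0.19 force [2.7 2.  9.4] w 0.0873
 shift mm [146.  471.5  10.6]  turn [-0.5 -0.3 -0. ]
```

View pics/w3.png

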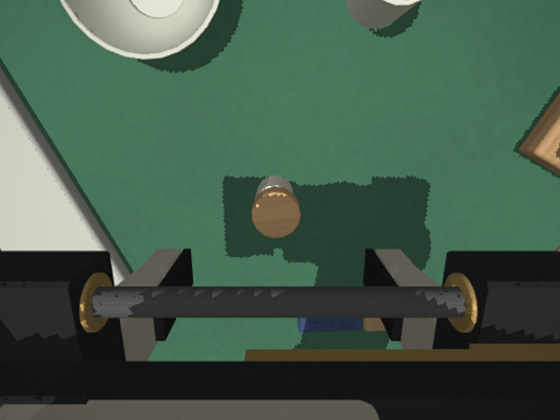

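The small round lid is seated on its canister at (276,213). Next is the round lid.

```bash
python3 -m jog '[[0.0123,0.0393,0,0,0,0],[0.0246,0.0786,0,0,0,0],[0.0369,0.1179,0,0,0,0],[0.0492,0.1572,0,0,0,0],[0.0615,0.1965,0,0,0,0]]' >/dev/null
python3 -m jog '[[0.0123,0.0393,0,0,0,0],[0.0246,0.0786,0,0,0,0],[0.0369,0.1179,0,0,0,0],[0.0492,0.1572,0,0,0,0],[0.0615,0.1965,0,0,0,0]]' >/dev/null
python3 -m jog '[[0.0123,0.0393,0,0,0,0],[0.0246,0.0786,0,0,0,0],[0.0246,0.0786,0,0,0,0],[0.0246,0.0786,0,0,0,0],[0.0246,0.0786,0,0,0,0]]' >/dev/null
python3 - <<'E'
from poses import *
save("wrist","w4.png",(160,60,400,260),3.3)
go([.433,-.126,.036])
E
```

```text
t 7.7333 tcp [ 0.4285 -0.1269  0.1539] yaw -114.0 q6 1.0 force [-0.1 -0.3  0.1] w 0.0872
 shift mm [  3.7  -2.6 117.9]  turn [-0. -0. -0.]
```

View pics/w4.png

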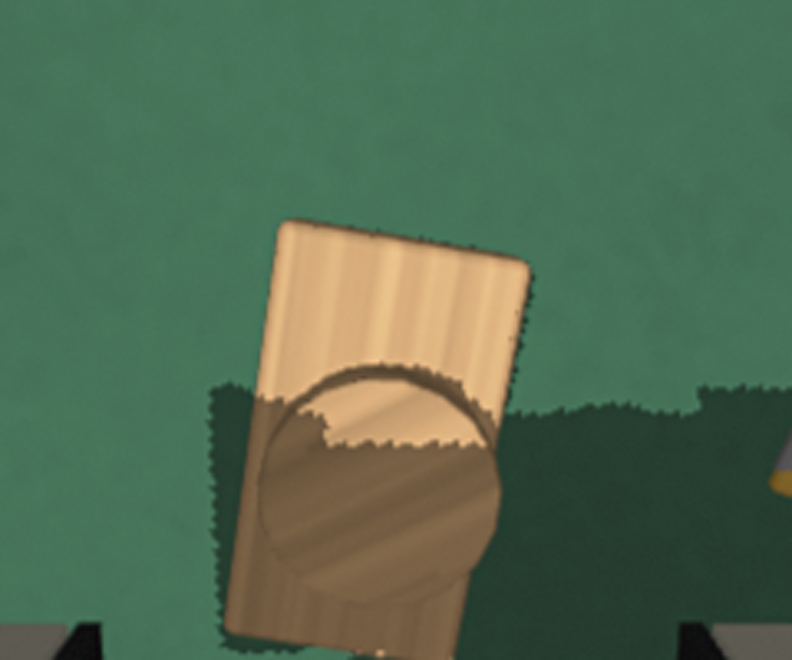

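Wrist crop: the round lid is centred at crop (380,491). The oblong corners are at (280,220), (529,262), (455,662) and (225,632).

```bash
python3 - <<'E'
from poses import *
C=lambda x,y:(160+(x+.5)/3.3-.5,60+(y+.5)/3.3-.5)
q=px("w4.png",*C(380,491),.06); print(q)
for c in [(280,220),(529,262),(455,662),(225,632)]: print(px("w4.png",*C(*c),.03))
go([q[0],q[1],.036])
E
```

```text
[ 0.43186973 -0.12766115  0.06      ]
[ 0.49672347 -0.12993296  0.03      ]
[ 0.46256923 -0.1814954   0.03      ]
[ 0.37152147 -0.12257624  0.03      ]
[ 0.4051313  -0.06925936  0.03      ]
t 7.7333 tcp [ 0.4285 -0.1269  0.1539] yaw -114.0 q6 1.0 force [-0.1 -0.3  0.1] w 0.0872
 shift mm [  3.4  -0.6 117.9]  turn [-0. -0. -0.]
```

```bash
python3 -m jog '[[0.003,-0.0005,0.035,0,0,0],[0.003,-0.0005,0.070,0,0,0],[0.003,-0.0005,0.095,0,0,0],[0.003,-0.0005,0.110,0,0,0],[0.003,-0.0005,0.118,0,0,0]]' >/dev/null
python3 -m jog '[[0,0,0,0,0,0],[0,0,0,0,0,0],[0,0,0,0,0,0],[0,0,0,0,0,0],[0,0,0,0,0,0]]' 255 20 >/dev/null
python3 -m jog '[[0,0,0,0,0,0],[0,0,0,0,0,0],[0,0,0,0,0,0],[0,0,0,0,0,0],[0,0,0,0,0,0]]'
python3 -m jog '[[0,0,-0.005,0,0,0],[0,0,-0.015,0,0,0],[0,0,-0.045,0,0,0],[0,0,-0.085,0,0,0],[0,0,-0.125,0,0,0]]'
python3 - <<'E'
from poses import *
p=pose("mLR")[0]; go([p[0],p[1],.16])
E
```

```text
time_s: 8.98
tcp_pos: [0.4319, -0.128, 0.0365]
orientation: [-3.072, 0.654, -0.003]
force: [-1.8, 3.1, 7.7]
gripper_width: 0.0575
gripper_force: 20.0
time_s: 9.4
tcp_pos: [0.4299, -0.1284, 0.1619]
orientation: [3.072, -0.655, -0.003]
force: [1.4, -0.0, -1.7]
gripper_width: 0.0575
gripper_force: 20.0
t 9.4 tcp [ 0.4299 -0.1284  0.1619] yaw -114.1 q6 1.0 force [ 1.4 -0.  -1.7] w 0.0575
 shift mm [  14.8 -388.8    1.4]  turn [ 0.1  0.1 -0. ]
```

```bash
python3 -m jog '[[0.0013,-0.0389,0,0,0,0],[0.0026,-0.0778,0,0,0,0],[0.0039,-0.1167,0,0,0,0],[0.0052,-0.1556,0,0,0,0],[0.0065,-0.1945,0,0,0,0]]' >/dev/null
python3 -m jog '[[0.0013,-0.0389,0,0,0,0],[0.0026,-0.0778,0,0,0,0],[0.0039,-0.1167,0,0,0,0],[0.0052,-0.1556,0,0,0,0],[0.0065,-0.1945,0,0,0,0]]' >/dev/null
python3 -m jog '[[0,0,0,0,0,0],[0,0,0,0,0,0],[0,0,0,0,0,0]]' >/dev/null
python3 - <<'E'
from poses import *
p=pose("mLR")[0]; go([p[0],p[1],.064])
save("wrist","w5.png",(160,60,400,320),2.2)
E
```

```text
t 10.4833 tcp [0.601  0.2216 0.1601] yaw -114.0 q6 0.49 force [ 0.3  0.  -0.4] w 0.0573
 shift mm [ 1.4  0.5 96.1]  turn [ 0.1  0.  -0. ]
```

View pics/w5.png

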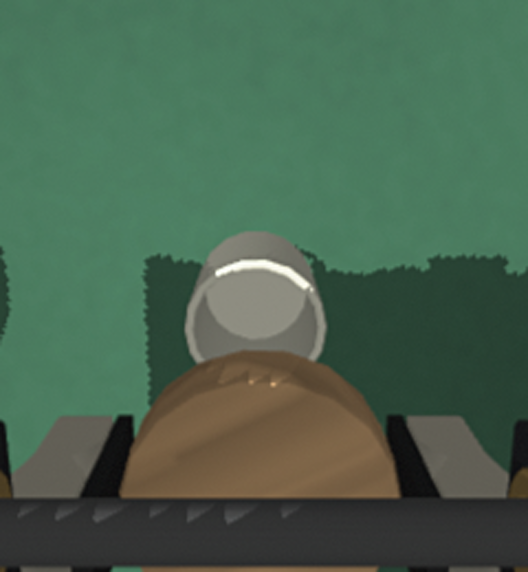

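Wrist crop: the mouth rim spans x 186–326 with its top at 260, so its centre is (256,328). The held lid is centred at x≈260.

```bash
python3 - <<'E'
from poses import *
q=px("w5.png",160+256.5/2.2-.5,60+328.5/2.2-.5,.065); print(q); go([q[0],q[1],.064])
E
python3 -m jog '[[0,0,0.030,0,0,0],[0,0,0.060,0,0,0],[0.001,0,0.080,0,0,0],[0.001,0,0.090,0,0,0],[0.001,0,0.0965,0,0,0]]' >/dev/null
python3 -m jog '[[0,0,0,0,0,0],[0,0,0,0,0,0],[0,0,0,0,0,0]]'
python3 -m jog '[[0,0,0,0,0,0],[0,0,0,0,0,0],[0,0,0,0,0,0],[0,0,0,0,0,0],[0,0,0,0,0,0]]' 0
python3 -m jog '[[0,0,0,0,0,0],[0,0,-0.01,0,0,0],[0,0,-0.035,0,0,0],[0,0,-0.07,0,0,0],[0,0,-0.11,0,0,0]]'
python3 - <<'E'
from poses import *
go([.434,-.1258,.14],-124)
E
```

```text
[0.60343384 0.22084485 0.065     ]
t 10.5333 tcp [0.601  0.2211 0.1605] yaw -114.1 q6 0.49 force [ 0.1 -1.3 -0.6] w 0.0574
 shift mm [ 2.4 -0.8 96.5]  turn [ 0.  0. -0.]
time_s: 11.2
tcp_pos: [0.6033, 0.2217, 0.0655]
orientation: [-3.071, 0.654, -0.003]
force: [0.1, 0.8, 0.5]
gripper_width: 0.0577
gripper_force: 20.0
time_s: 11.62
tcp_pos: [0.6025, 0.2215, 0.0642]
orientation: [-3.072, 0.655, -0.0]
force: [-0.6, 1.4, -0.5]
gripper_width: 0.0847
gripper_force: 0.0
time_s: 12.03
tcp_pos: [0.6014, 0.2208, 0.1743]
orientation: [3.07, -0.654, -0.004]
force: [0.2, 1.4, 0.2]
gripper_width: 0.0878
gripper_force: 0.0
t 12.0333 tcp [0.6014 0.2208 0.1743] yaw -114.1 q6 0.5 force [0.2 1.4 0.2] w 0.0878
 shift mm [-11.5 384.6  35.5]  turn [0.2 0.1 9.9]
```

```bash
python3 -m jog '[[-0.001,0.0385,0,0,0,2],[-0.002,0.077,0,0,0,4],[-0.003,0.1155,0,0,0,6],[-0.004,0.154,0,0,0,8],[-0.005,0.1925,0,0,0,10]]' >/dev/null
python3 - <<'E'
from poses import *
go([.434,-.1258,.14],-123.5)
E
```

```text
t 12.45 tcp [0.5185 0.0463 0.175 ] yaw -124.1 q6 0.51 force [ 0.5 -1.4  0.2] w 0.0876
 shift mm [ 26.6 189.9  34.9]  turn [-0.  -0.  -0.6]
```

```bash
python3 -m jog '[[0.0053,0.038,0,0,0,0],[0.0106,0.076,0,0,0,0],[0.0159,0.114,0,0,0,0],[0.0212,0.152,0.0,0,0,0],[0.0266,0.190,0.020,0,0,0]]' >/dev/null
python3 -m jog '[[0,0,0,0,0,0],[0,0,0,0,0,0],[0,0,0,0,0,0]]' >/dev/null
python3 - <<'E'
from poses import *
save("wrist","w6.png",(160,60,400,260),3.3)
go([.434,-.1258,.006],-123.5)
E
```

```text
t 13.1667 tcp [ 0.4366 -0.123   0.1557] yaw -124.0 q6 0.81 force [ 0.2 -0.1  0.8] w 0.0877
 shift mm [ -0.8   3.9 149.7]  turn [-0.  -0.1 -0.5]
```

View pics/w6.png

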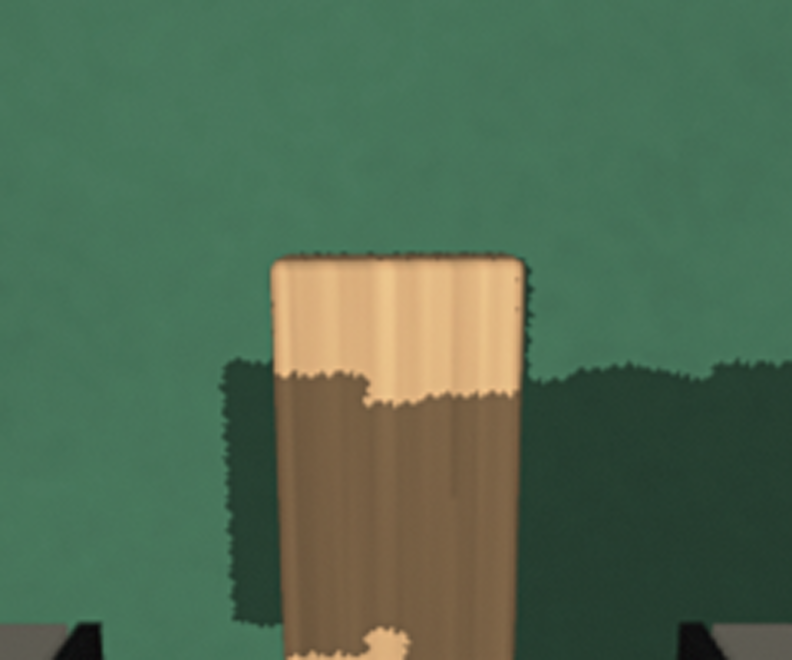

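The oblong is square with the gripper and within about 3 mm of centre (crop x≈398, against a pad midpoint of 390). I'll grip it.

```bash
python3 -m jog '[[0,0.003,0.040,0,0,0],[0,0.003,0.080,0,0,0],[0,0.003,0.115,0,0,0],[0,0.003,0.138,0,0,0],[0,0.003,0.149,0,0,0]]' >/dev/null
python3 -m jog '[[0,0,0,0,0,0],[0,0,0,0,0,0],[0,0,0,0,0,0],[0,0,0,0,0,0],[0,0,0,0,0,0]]' 255 25
python3 -m jog '[[0,0,0,0,0,0],[0,0,0,0,0,0],[0,0,0,0,0,0],[0,0,0,0,0,0],[0,0,0,0,0,0]]'
python3 -m jog '[[0,0,-0.005,0,0,0],[0,0,-0.015,0,0,0],[0,0,-0.045,0,0,0],[0,0,-0.085,0,0,0],[0,0,-0.125,0,0,0]]'
python3 -m jog '[[0,0,-0.01,0,0,-7],[0,0,-0.01,0,0,-14],[0,0,-0.01,0,0,-21],[0,0,-0.01,0,0,-28],[0,0,-0.01,0,0,-30]]'
python3 -m jog '[[0,0,0,0,0,-7],[0,0,0,0,0,-14],[0,0,0,0,0,-21],[0,0,0,0,0,-28],[0,0,0,0,0,-30]]'
python3 - <<'E'
from poses import *
p,a=pose("mOB"); go([p[0],p[1],.14],a)
E
```

```text
time_s: 14.0
tcp_pos: [0.4353, -0.1254, 0.0071]
orientation: [-3.003, 0.919, -0.004]
force: [0.3, 2.0, 3.7]
gripper_width: 0.0639
gripper_force: 25.0
time_s: 14.42
tcp_pos: [0.4353, -0.1255, 0.0071]
orientation: [-3.003, 0.919, -0.004]
force: [-1.1, 3.6, 7.8]
gripper_width: 0.0637
gripper_force: 25.0
time_s: 14.83
tcp_pos: [0.4326, -0.1261, 0.1322]
orientation: [3.003, -0.92, -0.003]
force: [2.4, 0.9, -1.0]
gripper_width: 0.0642
gripper_force: 25.0
time_s: 15.25
tcp_pos: [0.4336, -0.1259, 0.1415]
orientation: [-3.14, 0.1, -0.001]
force: [0.5, 0.2, -1.0]
gripper_width: 0.0638
gripper_force: 25.0
time_s: 15.67
tcp_pos: [0.4336, -0.1259, 0.1412]
orientation: [-3.059, -0.716, -0.0]
force: [0.3, 0.3, -0.2]
gripper_width: 0.0638
gripper_force: 25.0
t 15.6667 tcp [ 0.4336 -0.1259  0.1412] yaw -63.7 q6 1.87 force [ 0.3  0.3 -0.2] w 0.0638
 shift mm [139.3 152.1   1.2]  turn [-0.  -0.   0.2]
```

```bash
python3 -m jog '[[0.025,0.028,0,0,0,0],[0.050,0.056,0,0,0,0],[0.075,0.084,0,0,0,0],[0.10,0.112,0,0,0,0],[0.125,0.14,0,0,0,0]]' >/dev/null
python3 -m jog '[[0.014,0.012,0,0,0,0],[0.014,0.012,0,0,0,0],[0.014,0.012,0,0,0,0],[0.014,0.012,0,0,0,0]]' >/dev/null
python3 - <<'E'
from poses import *
save("wrist","w7.png",(130,40,430,300),2.2)
p,a=pose("mOB"); go([p[0],p[1],.05],a)
E
```

```text
t 16.4667 tcp [ 0.6245 -0.2015  0.1409] yaw -64.1 q6 2.04 force [ 1.  -0.3 -1. ] w 0.0636
 shift mm [ 1.8 -0.3 90.9]  turn [-0.   0.  -0.2]
```

View pics/w7.png

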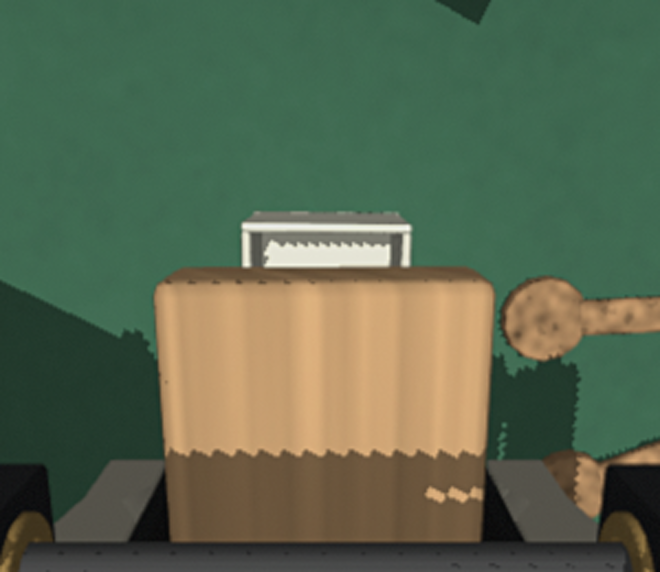

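Wrist crop: the far rim edge runs from (242,226) to (411,226). The lid's top front edge runs from (155,283) to (494,283). The two are parallel.

```bash
python3 - <<'E'
from poses import *
s=observe(); Rt=R.from_rotvec(s["orientation"]).inv()
for x,y,z in [(326.5,226,.05),(324.5,281,.164)]:
    print(1e3*Rt.apply(px("w7.png",130+(x+.5)/2.2-.5,40+(y+.5)/2.2-.5,z)-s["tcp_pos"]))
E
```

```text
[52.77938438  0.76267616 90.92190408]
[ 53.24479468   0.2358513  -23.07805929]
```

```bash
python3 -m jog '[[0.003,0,0.030,0,0,0],[0.003,0,0.055,0,0,0],[0.003,0,0.075,0,0,0],[0.003,0,0.085,0,0,0],[0.003,0,0.0915,0,0,0]]' >/dev/null
python3 -m jog '[[0,0,0,0,0,0],[0,0,0,0,0,0],[0,0,0,0,0,0]]'
python3 -m jog '[[0,0,0,0,0,0],[0,0,0,0,0,0],[0,0,0,0,0,0],[0,0,0,0,0,0],[0,0,0,0,0,0]]' 0
python3 -m jog '[[0,0,0,0,0,0],[0,0,-0.01,0,0,0],[0,0,-0.035,0,0,0],[0,0,-0.07,0,0,0],[0,0,-0.11,0,0,0]]'
python3 - <<'E'
from poses import *
p,a=pose("ls"); go([p[0],p[1],.16],a,True)
E
```

```text
time_s: 17.13
tcp_pos: [0.629, -0.2004, 0.0507]
orientation: [3.061, 0.706, 0.003]
force: [0.4, 1.1, -0.2]
gripper_width: 0.0633
gripper_force: 25.0
time_s: 17.55
tcp_pos: [0.6284, -0.2004, 0.0495]
orientation: [3.061, 0.705, 0.0]
force: [0.0, 0.3, -0.1]
gripper_width: 0.0867
gripper_force: 0.0
time_s: 17.97
tcp_pos: [0.627, -0.2003, 0.1594]
orientation: [-3.06, -0.705, 0.005]
force: [1.3, -0.4, 0.4]
gripper_width: 0.0878
gripper_force: 0.0
t 17.9667 tcp [ 0.627  -0.2003  0.1594] yaw -64.1 q6 2.04 force [ 1.3 -0.4  0.4] w 0.0878
 shift mm [-3.930e+01 -3.567e+02  2.000e-01]  turn [ -0.1   0.2 -26. ]
```

```bash
python3 -m jog '[[-0.0043,-0.0396,0,0,0,-5],[-0.0086,-0.0792,0,0,0,-10],[-0.0129,-0.1188,0,0,0,-15],[-0.0172,-0.1584,0,0,0,-20],[-0.0215,-0.198,0,0,0,-26]]' >/dev/null
python3 - <<'E'
from poses import *
p,a=pose("ls"); go([p[0],p[1],.16],a,True)
E
```

```text
t 18.3833 tcp [ 0.5212 -0.0307  0.1602] yaw -37.8 q6 2.16 force [0.7 1.1 0.7] w 0.0878
 shift mm [ 5.330e+01 -1.498e+02  1.000e-01]  turn [ 0.  -0.   0.2]
```

```bash
python3 -m jog '[[0.012,-0.036,0,0,0,0],[0.025,-0.072,0,0,0,0],[0.038,-0.110,0,0,0,0],[0.053,-0.149,0.0,0,0,0],[0.053,-0.149,0,0,0,0]]' >/dev/null
python3 -m jog '[[0,0,0,0,0,0],[0,0,0,0,0,0],[0,0,0,0,0,0]]' >/dev/null
python3 - <<'E'
from poses import *
save("wrist","w8.png",(160,60,400,260),3.3)
p,a=pose("ls"); go([p[0],p[1],.036],a,True)
E
```

```text
t 19.1 tcp [0.4381 0.1009 0.1594] yaw -38.2 q6 1.81 force [0.2 0.  1. ] w 0.0876
 shift mm [  0.3  -3.4 123.4]  turn [ 0.   0.  -0.1]
```

View pics/w8.png

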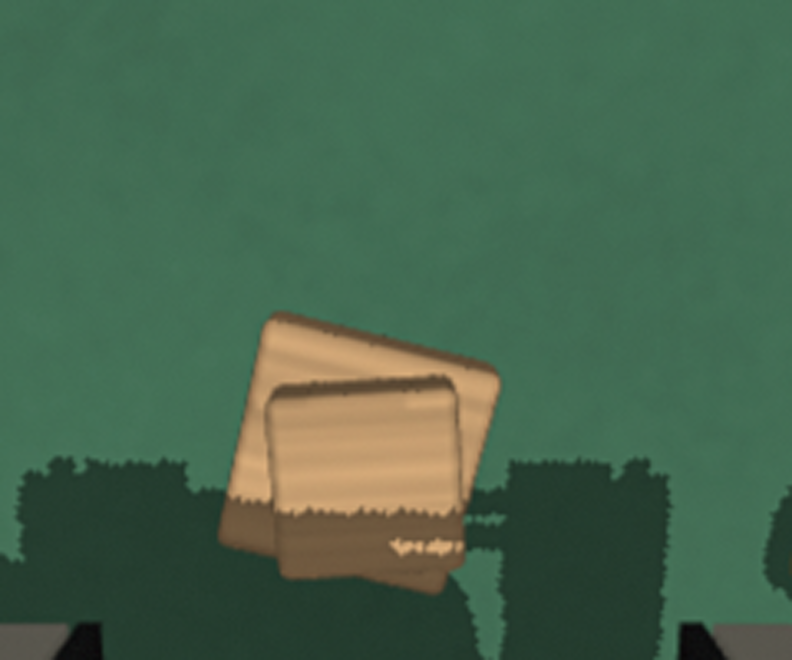

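Wrist crop: the small square's top corners are about (266,402), (456,388), (465,563) and (284,578), turned about 4° from the tool. The large square's corners are (268,318), (499,380), (442,592) and (221,543).

```bash
python3 - <<'E'
from poses import *
def f(cs,z):
    q=np.array([px("w8.png",160+(x+.5)/3.3-.5,60+(y+.5)/3.3-.5,z) for x,y in cs])
    e=[np.degrees(np.arctan2(*(q[(i+1)%4]-q[i])[[1,0]]))for i in range(4)]
    print(q.mean(0),(np.array(e)%90).round(1),[round(float(np.linalg.norm(q[(i+1)%4]-q[i])),4) for i in range(4)]); return q.mean(0)
c=f([(266,402),(456,388),(465,563),(284,578)],.06); f([(268,318),(499,380),(442,592),(221,543)],.03)
go([*c[:2],.036],-34,True)
E
```

```text
[0.43537575 0.10649859 0.06      ] [56.1 55.7 56.9 55.8] [0.0443, 0.0432, 0.0442, 0.0437]
[0.43154988 0.10685091 0.03      ] [36.8 38.5 38.6 38.4] [0.0614, 0.0602, 0.0614, 0.0621]
t 19.1 tcp [0.4381 0.1009 0.1594] yaw -38.2 q6 1.81 force [0.2 0.  1. ] w 0.0876
 shift mm [  2.7  -5.6 123.4]  turn [ 0.   0.  -4.2]
```

```bash
python3 -m jog '[[0.0015,-0.0045,0.035,0,0,-4],[0.0015,-0.0045,0.070,0,0,-4],[0.0015,-0.0045,0.100,0,0,-4],[0.0015,-0.0045,0.115,0,0,-4],[0.0015,-0.0045,0.1235,0,0,-4]]' >/dev/null
python3 -m jog '[[0,0,0,0,0,0],[0,0,0,0,0,0],[0,0,0,0,0,0],[0,0,0,0,0,0],[0,0,0,0,0,0]]' 255 20 >/dev/null
python3 -m jog '[[0,0,0,0,0,0],[0,0,0,0,0,0],[0,0,0,0,0,0],[0,0,0,0,0,0],[0,0,0,0,0,0]]'
python3 -m jog '[[0,0,-0.005,0,0,0],[0,0,-0.015,0,0,0],[0,0,-0.045,0,0,0],[0,0,-0.085,0,0,0],[0,0,-0.125,0,0,0]]'
python3 - <<'E'
from poses import *
p,a=pose("mls"); go([p[0],p[1],.16],a,True)
E
```

```text
time_s: 20.35
tcp_pos: [0.4353, 0.1061, 0.0363]
orientation: [2.774, 1.474, 0.001]
force: [-2.4, 0.5, 8.1]
gripper_width: 0.0459
gripper_force: 20.0
time_s: 20.77
tcp_pos: [0.434, 0.1051, 0.1619]
orientation: [2.774, 1.473, -0.004]
force: [1.7, 0.6, -0.8]
gripper_width: 0.0459
gripper_force: 20.0
t 20.7667 tcp [0.434  0.1051 0.1619] yaw -34.1 q6 1.87 force [ 1.7  0.6 -0.8] w 0.0459
 shift mm [-334.5  312.2    2.5]  turn [-0.   0.2 30.7]
```

```bash
python3 -m jog '[[-0.028,0.026,0,0,0,6],[-0.056,0.052,0,0,0,12],[-0.084,0.078,0,0,0,18],[-0.112,0.104,0,0,0,24],[-0.14,0.13,0,0,0,30.5]]' >/dev/null
python3 - <<'E'
from poses import *
p,a=pose("mls"); go([p[0],p[1],.16],a,True)
E
```

```text
t 21.1833 tcp [ 0.4642 -0.0845  0.1614] yaw -64.8 q6 1.77 force [ 1.1  0.5 -0.4] w 0.0458
 shift mm [-74.4 254.9   1.3]  turn [ 0.  -0.1 -0. ]
```

```bash
python3 -m jog '[[-0.011,0.038,0,0,0,0],[-0.022,0.076,0,0,0,0],[-0.033,0.114,0,0,0,0],[-0.044,0.152,0,0,0,0],[-0.055,0.19,0,0,0,0]]' >/dev/null
python3 -m jog '[[-0.011,0.035,0,0,0,0],[-0.019,0.065,0,0,0,0],[-0.019,0.065,0,0,0,0],[-0.019,0.065,0,0,0,0],[-0.019,0.065,0,0,0,0]]' >/dev/null
python3 - <<'E'
from poses import *
save("wrist","w9.png",(160,60,400,320),2.2)
p,a=pose("mls"); go([p[0],p[1],.0545],a,True)
E
```

```text
t 22.0667 tcp [ 0.5067 -0.3443  0.1607] yaw -64.5 q6 2.29 force [ 0.4  0.3 -0.4] w 0.046
 shift mm [ -2.2   1.8 106.2]  turn [-0.   0.   0.2]
```

View pics/w9.png

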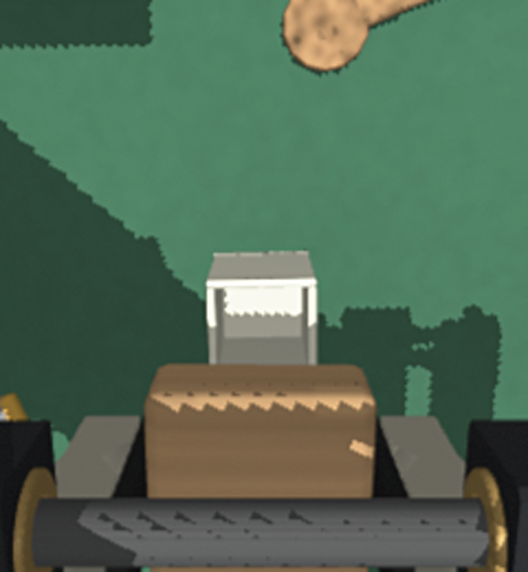

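Wrist crop: the far rim edge is at (207–317, 281) and the held lid's top front edge at (146–375, ≈392). They're parallel.

```bash
python3 - <<'E'
from poses import *
s=observe(); Rt=R.from_rotvec(s["orientation"]).inv()
for x,y,z in [(262,281,.055),(260.5,392,.1845)]:
    print(1e3*Rt.apply(px("w9.png",160+(x+.5)/2.2-.5,60+(y+.5)/2.2-.5,z)-s["tcp_pos"]))
E
```

```text
[ 16.1195421    1.53584233 105.67126313]
[ 23.39458112   0.81704376 -23.83053185]
```

```bash
python3 -m jog '[[-0.003,0.001,0.030,0,0,0],[-0.003,0.001,0.065,0,0,0],[-0.003,0.001,0.088,0,0,0],[-0.003,0.001,0.100,0,0,0],[-0.003,0.001,0.1065,0,0,0]]' >/dev/null
python3 -m jog '[[0,0,0,0,0,0],[0,0,0,0,0,0],[0,0,0,0,0,0]]'
python3 -m jog '[[0,0,0,0,0,0],[0,0,0,0,0,0],[0,0,0,0,0,0],[0,0,0,0,0,0],[0,0,0,0,0,0]]' 0
python3 -m jog '[[0,0,0,0,0,0],[0,0,-0.01,0,0,0],[0,0,-0.035,0,0,0],[0,0,-0.07,0,0,0],[0,0,-0.11,0,0,0]]'
python3 - <<'E'
from poses import *
go([.431,.106,.16],38.3,True)
E
```

```text
time_s: 22.73
tcp_pos: [0.5057, -0.3469, 0.0554]
orientation: [3.063, 0.694, 0.002]
force: [0.7, -0.6, -1.0]
gripper_width: 0.0464
gripper_force: 20.0
time_s: 23.15
tcp_pos: [0.5048, -0.3473, 0.0545]
orientation: [3.064, 0.692, 0.0]
force: [0.2, 0.3, 0.2]
gripper_width: 0.0735
gripper_force: 0.0
time_s: 23.57
tcp_pos: [0.5036, -0.3468, 0.1646]
orientation: [-3.063, -0.691, 0.005]
force: [1.7, -0.7, -1.0]
gripper_width: 0.0875
gripper_force: 0.0
t 23.5667 tcp [ 0.5036 -0.3468  0.1646] yaw -64.6 q6 2.3 force [ 1.7 -0.7 -1. ] w 0.0875
 shift mm [ 129.  -440.1    5.4]  turn [ -0.2   0.1 -12.9]
```

```bash
python3 -m jog '[[0.0107,-0.0367,0,0,0,-3],[0.0214,-0.0734,0,0,0,-6],[0.0321,-0.11,0,0,0,-9],[0.0428,-0.1468,0,0,0,-12],[0.0535,-0.1835,0,0,0,-13]]' >/dev/null
python3 - <<'E'
from poses import *
go([.431,.106,.16],38.3,True)
E
```

```text
t 23.9833 tcp [ 0.4737 -0.1572  0.1652] yaw -51.4 q6 2.17 force [-0.5  0.5  0.2] w 0.0877
 shift mm [ 130.8 -232.4    5.2]  turn [ 0.  -0.   0.3]
```

```bash
python3 -m jog '[[0.019,-0.034,0,0,0,0],[0.038,-0.068,0,0,0,0],[0.057,-0.102,0,0,0,0],[0.076,-0.136,0,0,0,0],[0.095,-0.17,0,0,0,0]]' >/dev/null
python3 -m jog '[[0.018,-0.032,0,0,0,0],[0.036,-0.062,0,0,0,0],[0.036,-0.062,0,0,0,0],[0.036,-0.062,0,0,0,0],[0.036,-0.062,0,0,0,0]]' >/dev/null
python3 - <<'E'
from poses import *
save("wrist","w10.png",(160,60,400,260),3.3)
go([.431,.106,.006],38.3,True)
E
```

```text
t 24.8667 tcp [0.4326 0.1042 0.1646] yaw -51.6 q6 1.56 force [-0.3  0.2 -0.8] w 0.0875
 shift mm [-1.000e-01 -2.400e+00  1.586e+02]  turn [ 0.  -0.   0.1]
```

View pics/w10.png

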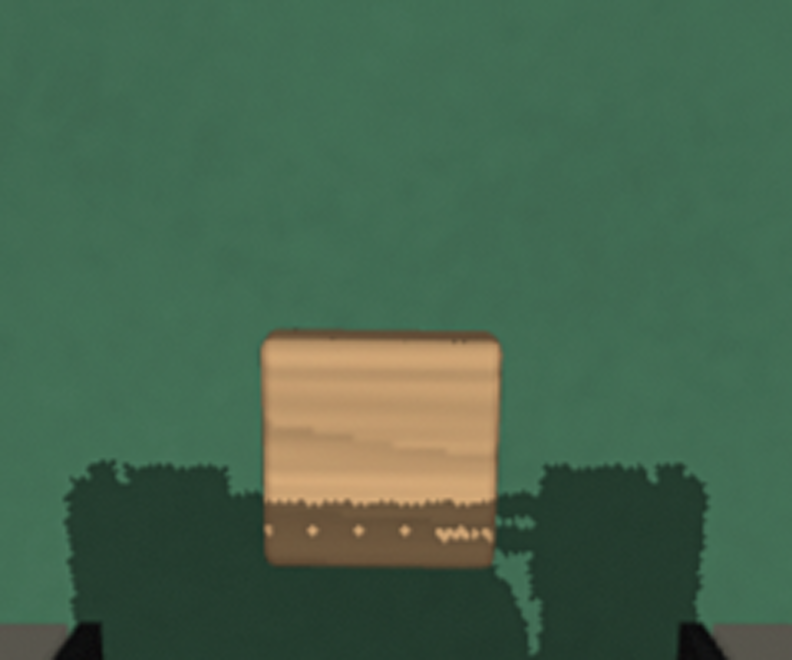

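The square lid is alone and aligned with the gripper, with crop corners at x 262–500 and y 338–567. I'll grip it and lift.

```bash
python3 -m jog '[[0,-0.0025,0.040,0,0,0],[0,-0.0025,0.080,0,0,0],[0,-0.0025,0.120,0,0,0],[0,-0.0025,0.145,0,0,0],[0,-0.0025,0.158,0,0,0]]' >/dev/null
python3 -m jog '[[0,0,0,0,0,0],[0,0,0,0,0,0],[0,0,0,0,0,0],[0,0,0,0,0,0],[0,0,0,0,0,0]]' 255 25 >/dev/null
python3 -m jog '[[0,0,0,0,0,0],[0,0,0,0,0,0],[0,0,0,0,0,0],[0,0,0,0,0,0],[0,0,0,0,0,0]]'
python3 -m jog '[[0,0,-0.005,0,0,0],[0,0,-0.015,0,0,0],[0,0,-0.055,0,0,0],[0,0,-0.095,0,0,0],[0,0,-0.135,0,0,0]]'
python3 -m jog '[[0,0,-0.015,0,0,6],[0,0,-0.015,0,0,12],[0,0,-0.015,0,0,18],[0,0,-0.015,0,0,24],[0,0,-0.015,0,0,30.3]]'
python3 - <<'E'
from poses import *
q=np.array([px("w10.png",160+(x+.5)/3.3-.5,60+(y+.5)/3.3-.5,.03) for x,y in [(262,338),(500,340),(495,567),(267,566)]]); print(q.mean(0))
p,a=pose("mSQ"); go([p[0],p[1],.16],a,True)
E
```

```text
time_s: 26.12
tcp_pos: [0.432, 0.107, 0.0076]
orientation: [-2.966, -1.035, -0.004]
force: [1.3, -2.7, 8.2]
gripper_width: 0.0636
gripper_force: 25.0
time_s: 26.53
tcp_pos: [0.4302, 0.1061, 0.1433]
orientation: [2.966, 1.035, -0.001]
force: [1.4, 1.4, -1.0]
gripper_width: 0.0639
gripper_force: 25.0
time_s: 26.95
tcp_pos: [0.4307, 0.1066, 0.1571]
orientation: [-3.133, -0.215, -0.001]
force: [-0.3, -0.5, -0.8]
gripper_width: 0.0637
gripper_force: 25.0
[0.43156028 0.10682275 0.03      ]
t 26.95 tcp [0.4307 0.1066 0.1571] yaw -82.1 q6 1.02 force [-0.3 -0.5 -0.8] w 0.0637
 shift mm [197.2 143.3  -2.9]  turn [-0.1 -0.1 -0.3]
```

```bash
python3 -m jog '[[0.032,0.023,0,0,0,0],[0.064,0.046,0,0,0,0],[0.096,0.069,0,0,0,0],[0.128,0.092,0,0,0,0],[0.16,0.115,0,0,0,0]]' >/dev/null
python3 -m jog '[[0.030,0.022,0,0,0,0],[0.037,0.028,0,0,0,0],[0.037,0.028,0,0,0,0],[0.037,0.028,0,0,0,0],[0.037,0.028,0,0,0,0]]' >/dev/null
python3 - <<'E'
from poses import *
im=save("wrist","w11.png",(160,60,400,320),2.2)
p,a=pose("mSQ"); go([p[0],p[1],.060],a,True)
E
```

```text
t 27.8333 tcp [ 0.6453 -0.0064  0.1568] yaw -81.8 q6 1.42 force [-0.9  0.7 -0.5] w 0.0636
 shift mm [ 0.1  2.1 96.8]  turn [-0.  -0.   0.1]
```

View pics/w11.png

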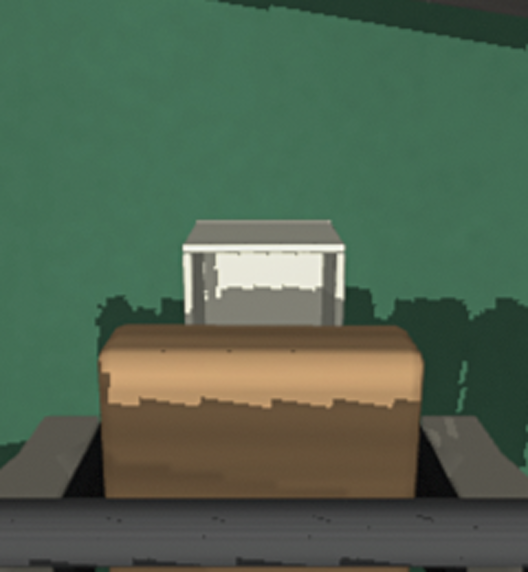

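Wrist crop: the far rim edge is at (183–344, 245) and the lid's front edge at (100–422, 351). They're parallel.

```bash
python3 - <<'E'
from poses import *
s=observe(); Rt=R.from_rotvec(s["orientation"]).inv()
for x,y,z in [(263.5,245,.06),(261,351,.179)]:
    print(1e3*Rt.apply(px("w11.png",160+(x+.5)/2.2-.5,60+(y+.5)/2.2-.5,z)-s["tcp_pos"]))
E
```

```text
[31.13306121  2.18956044 96.80817508]
[ 31.50466135   1.06383376 -22.19142119]
```

```bash
python3 -m jog '[[0.002,0.0015,0.030,0,0,0],[0.002,0.0015,0.060,0,0,0],[0.002,0.0015,0.080,0,0,0],[0.002,0.0015,0.090,0,0,0],[0.002,0.0015,0.0965,0,0,0]]' >/dev/null
python3 -m jog '[[0,0,0,0,0,0],[0,0,0,0,0,0],[0,0,0,0,0,0]]'
python3 -m jog '[[0,0,0,0,0,0],[0,0,0,0,0,0],[0,0,0,0,0,0],[0,0,0,0,0,0],[0,0,0,0,0,0]]' 0
python3 -m jog '[[0,0,0,0,0,0],[0,0,-0.01,0,0,0],[0,0,-0.035,0,0,0],[0,0,-0.07,0,0,0],[0,0,-0.11,0,0,0]]'
python3 -m jog '[[-0.030,0,-0.02,0,0,0],[-0.070,0,-0.04,0,0,0],[-0.11,0,-0.04,0,0,0],[-0.15,0,-0.04,0,0,0],[-0.19,0,-0.04,0,0,0]]'
python3 - <<'E'
from poses import *
save("top","t2.png",(95,140,445,275),2.28)
E
```

```text
time_s: 28.5
tcp_pos: [0.6492, -0.0078, 0.0612]
orientation: [-3.133, -0.224, -0.003]
force: [-0.5, 0.6, -0.7]
gripper_width: 0.0635
gripper_force: 25.0
time_s: 28.92
tcp_pos: [0.6486, -0.0083, 0.0599]
orientation: [-3.134, -0.223, -0.0]
force: [-0.3, -0.2, 0.0]
gripper_width: 0.0866
gripper_force: 0.0
time_s: 29.33
tcp_pos: [0.6473, -0.0086, 0.17]
orientation: [3.133, 0.223, -0.006]
force: [1.2, -0.0, 0.2]
gripper_width: 0.088
gripper_force: 0.0
time_s: 29.75
tcp_pos: [0.4586, -0.0357, 0.2106]
orientation: [-3.133, -0.223, -0.002]
force: [-1.5, -0.2, 0.8]
gripper_width: 0.0876
gripper_force: 0.0
```

View pics/t2.png

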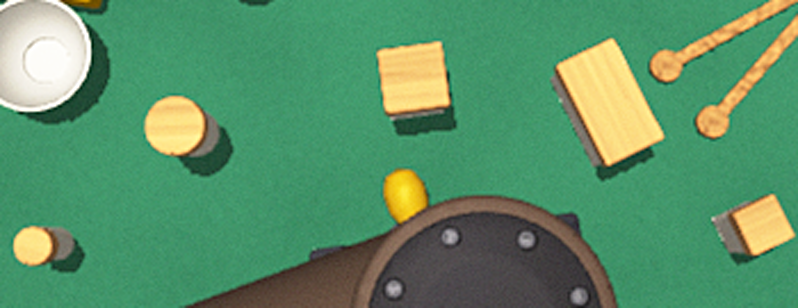

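The top crop shows all five lids on their canisters: round (176,126), small round (35,246), square (414,79), oblong (610,103) and small square (763,224). I'll check the offsets numerically before handing in.

```bash
python3 - <<'E'
from poses import *
for n,x,y in [("mlr",35,246),("mLR",176,126),("mOB",610,103),("mls",763,224),("mSQ",414,79)]:
    m=pose(n)[0]; q=px("t2.png",95+(x+.5)/2.28-.5,140+(y+.5)/2.28-.5,m[2]+.022); print(n,(1e3*(q-m)).round(1))
E
```

```text
mlr [-2.4 -2.9 22. ]
mLR [-3.1 -0.6 22. ]
mOB [-1.9 -0.7 22. ]
mls [ 0.3  1.2 22. ]
mSQ [ 0.1 -0.5 22. ]
```

All offsets are under 4 mm, so I'm handing in.

```bash
python3 -m jog '[[0,0,0,0,0,0],[0,0,0,0,0,0],[0,0,0,0,0,0],[0,0,0,0,0,0],[0,0,0,0,0,0]]' | head -2; python3 -c "from rig import *; print(job_done())"
```

```text
time_s: 30.22
tcp_pos: [0.4612, -0.035, 0.2095]
the job is handed in; nothing more can be done
None
```

All five lids are on their own canisters, each within about 4 mm of its mouth's centre by the last top-camera check, and the job was handed in after about 30 s of robot time; the judge's result was not reported back.

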